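Slide the sample tray home on the sampler's rails and hold it down

ROBOT

A 7-joint arm with a two-finger parallel gripper is mounted at the origin on a cart in front of the work surface, level with it; the furniture and walls round the work are solid. World frame = base frame: x ahead of the robot, y to its left, z up, the work surface at z = 0. Lengths are in mm, angles in degrees, forces in N, time in s.
With the tool pointing down it reaches from about 400 to 850 mm from the base axis. Payload 4.5 kg.
Tool frame: the origin (TCP) lies at the very end of the fingers, on their centre line; the grasp point (between the pads) lies behind it (manip.pinch_z is the z of the grasp point in the tool frame, in mm); z points along the fingers, y is the direction in which the jaws open and shut (so a half turn about z gives the same grasp; the last joint's range is limited). The gripper opens to 85 mm and grips with 20 to 120 N. Pads are 22 mm wide; open, the fingers measure 114 mm over their backs; the gripper's body (76 mm by 85 mm) begins 54 mm behind the grasp point. The pads swing forward as they close: fully open they stand 13 mm farther back than shut.
Start: joints at [79.057, 39.483, -11.15, 89.685, 9.013, 51.709, -12.324], TCP at [139.348, -609.292, 231.317] pointing down, gripper open.
Joint ranges: [-172.22, 172.22], [-26.19, 119.32], [-84.43, 86.54], [7.71, 146.69], [-57.33, 237.33], [2.42, 119.75], [-152.13, 152.13]. Speed limits (degrees/s): [147.25, 147.25, 180, 180, 180, 180, 180].

INTERFACE

Orientations are given as [roll, pitch, yaw] about the fixed x, y, z axes, in that order (R = Rz(yaw) Ry(pitch) Rx(roll)).
In Python, from cell import sensors, camera, manip gives the robot as it stands.
- The arm moves only by the tool servo_tool, never from a script. Its argument "increments" is a list of rows, each a list of 3 entries, a list of its own where there are three numbers: the turn, a rotation vector about the tool's x, y, z in units of 6 degrees (1.0 is 6 degrees), then the shift along the tool's x, y, z in units of 40 mm (1.0 is 40 mm), then the finger opening in mm, from 0 to 85.4. A call has 1 to 10 rows; each row shifts and turns the commanded pose from where the row before left it, along the tool's axes as they then stand; what a row does not reach is not made up. A row lasts 1/12 s, in which the tool goes at most 41.7 mm and 7.16 degrees, less where a joint would pass 70% of its speed; a pose out of reach is approached as far as the arm can. A call is refused whole if a number of a shift passes 1 or a number of a turn 1, either way. A call with a gripper value outside its range is refused whole. The fingers move at their own pace and stop on an object; "grip_force" is the grip in N (left out, the last holds). Time passes only in rows, so rows that do not move let the fingers close. It gives the time, the measured TCP pose, the force and the opening at its end, in the units of the state.
- sensors.observe(): the state, without advancing time (a new reading comes with each control period).
- camera(name): name is "side" or "top" or "wrist"; returns a dict with "frame" (480x640x3 uint8, blue, green, red), "fx", "fy", "cx", "cy" (pixels), "R" (3x3) and "t" (3): a world point X has camera coordinates R X + t. Camera axes: x right, y down, z forward; pixel columns grow to the right and rows downward; lengths in mm; the calibration is good to about 2 mm. The wrist camera is an equidistant fisheye: a pixel r from the principal point sees the ray r / f radians off the axis. A picture is of the moment at which its call begins. There is no depth.
- manip.hand_in(): hands the job in, once; it reports no verdict.
The state is a dict: "time_s": time; "q": joint angles; "joint_velocities": joint speeds; "tau": joint torques, N m; "eef_pos": TCP position; "orientation": TCP orientation; "ft_force": force on the tool from outside, world axes, zero at the start; "ft_torque": the same for the moment, N m; "width": opening from 0.0 (shut) to 1.0 (fully open).
Only numpy, scipy, OpenCV 4.12 (cv2) and the standard library are available. Lean on these libraries where they do the work, as an engineer would, in place of code of your own. Each camera call takes 0.05 s, during which the arm holds its last target.

TASK

Load the sampler: with the fingertips, push the sample tray steadily along its rails until you feel it drop into the locating notches under the needle. Then swing the orange paddle of the hold-down catch all the way round to its stop, so that the catch's tongue lies over the tray's edge. Push only: take nothing between the fingers, lift nothing, and leave the cap box, flask, dish and syringe round the sampler where they are.

Things in the scene. Friction and masses are not known exactly. Their poses are not given: they have to be found in the camera images.
- station: Sampler base, fixed: white plate 200 (x) x 400 mm (y), 18 mm high. Origin: centre of its underside on the bench. Its y runs along two rails (at x = +-41 mm, 18 mm wide, running surface 25 mm above the bench, guides between them to 32 mm); -x is the robot's side. Each rail has two notches 18 mm long and 7 mm deep, at y = -155 and +15 mm, that take the tray's feet.
- needle_head (a point): Under the black needle head that overhangs the rails from a white tower on the far side, at station x = 0, y = -135 mm, 154 mm above the bench; its needle hangs 40 mm lower. Head and arm: x = -19 to 93, y = -152 to -118 mm, up to 202 mm; tower x = 58 to 98, y = -165 to -105 mm, up to 205 mm. Keep clear of it.
- tray: Loose aluminium tray 110 (x) x 200 mm (y), 0.9 kg, on four feet 14 x 14 x 18 mm at x = +-40, y = +-85 mm. Origin: between the feet's undersides, axes as the station's. Plate 18 to 24 mm, fixed blue vial rack and vials to 65 mm above it. Origin 25 mm above the bench on the rails, 18 mm once dropped. Starts 70 to 140 mm on the +y side of its seat; slides at 3 to 6 N, the notches stop it hard.
- push_face (a point): Centre of the black pad on the outer (+y) side of the tray's upright end flange: push here towards the station's -y. Flange 80 mm wide (x), 5 mm thick, 15 mm below to 15 mm above this point; pad 62 x 18 mm. At x = 0, y = +101.5, z = +33 mm in the tray's frame: 58 mm above the bench while the tray rides on the rails.
- seat (a point): Where the tray's origin lies when it is seated: on the station at x = 0, y = -70, z = 18 mm. There the feet have 2 mm play each way along the rails.
- catch_pivot (a point): Upright pivot axis of the hold-down catch, on the robot's side of the station at x = -78, y = -20 mm. The point lies at the tongue's underside, 44.5 mm above the bench, 2.5 mm over the plate of a seated tray. While the tray is still up on its rails the tongue strikes its edge and cannot close.
- catch_paddle (a point): Centre of the catch's orange upright thumb paddle, 40 mm from the pivot; paddle from 20 to 54 mm from the pivot, 6 mm thick, 44.5 to 72.5 mm above the bench. At joint value 0 it points from the pivot to the station's -x, and the steel tongue (14 mm wide, 42 mm long) to -y.
- catch (a joint): Catch angle in rad, 0 fully open to 1.5 at its stop, closing anticlockwise seen from above: the paddle sweeps from the station's -x to its -y, the tongue from -y to +x, over the tray's edge. Starts between 0 and 0.2; stays where it is left; takes about 1 N at the paddle.
- cap_box: Bystander: open orange box 68 x 100 x 60 mm, beyond the station. Origin: centre of its underside.
- flask: Bystander: glass conical flask, 69 mm wide, 151 mm high, beyond the station. Origin: centre of its underside.
- petri_dish: Bystander: round plastic dish, 66 mm wide, 12 mm high, on the robot's side of the station. Origin: centre of its underside.
- syringe: Bystander: syringe lying on the bench, 142 x 19 x 12 mm, on the robot's side of the station. Origin: middle of its underside.

How it is judged (in metres and radians):
On the way, in this order (a step that is already met when the one before it is completed fails the run):
1. the tray has dropped into all its notches, lying level (z of tray in the frame of seat between -0.003 and 0.002 m and y of tray in the frame of seat between -0.004 and 0.004 m and angle between tray's own z axis and vertical below 0.02 rad), for 0.2 s.
2. the catch is swung to its stop over the seated tray (all of step 1 and value of joint catch above 1.35 rad), for 0.2 s.
At the end, for the whole second after the job is handed in: The tray rests level (within 0.02 rad) in its notches, origin within 4 mm of the seat along the rails and 2 mm in height; the catch stands at 1.35 rad or more (stop at 1.5), its tongue over the tray's edge; the tray is at rest (all of step 2 and linear speed of tray below 0.02 m/s); the robot touches nothing.
It fails at once if the tray's flange, its vial rack or the catch's paddle is taken between the fingers ((x of the grasp point in the frame of tray between -0.045 and 0.045 m and y of the grasp point in the frame of tray between 0.09 and 0.1005 m and z of the grasp point in the frame of tray between 0.015 and 0.05 m) or (x of the grasp point in the frame of tray between -0.032 and 0.032 m and y of the grasp point in the frame of tray between -0.092 and 0.036 m and z of the grasp point in the frame of tray between 0.024 and 0.065 m) or (x of the grasp point in the frame of catch_paddle between -0.017 and 0.017 m and y of the grasp point in the frame of catch_paddle between -0.003 and 0.003 m and z of the grasp point in the frame of catch_paddle between -0.015 and 0.015 m)).
It fails at once if the tray is lifted off its rails (origin more than 15 mm above the rails) or tipped by more than 0.15 rad (z of tray in the frame of seat above 0.022 m or angle between tray's own z axis and vertical above 0.15 rad).
It fails at once if the tray is struck or flung along (faster than 0.4 m/s) (linear speed of tray above 0.4 m/s).
It fails at once if the cap box, flask, dish or syringe is moved by more than 15 mm, or the flask tipped (distance of any of cap_box, flask, petri_dish, syringe from where it was at the start of the episode above 0.015 m or angle between flask's own z axis and vertical above 0.3 rad).
It also fails if it takes over 45 s, if anything falls off the work surface, if the arm or the gripper's body presses on something with over 40 N, if the wrist force passes 120 N, or if a joint passes its speed limit or range.

## Working session

There is one attempt and no reset: what is moved stays moved. The work goes in short steps, Python scripts to look and compute and a tool call to move; the robot and the scene stay as the last step left them, time stands still between calls to the robot, and variables do not carry over. Pictures are saved under pics/ and viewed, and the job is handed in when it is done.

Besides the shell and the picture viewer there is one more tool, called after "Call:" as name([rows], argument=value, ...), one row to a line, values as JSON. servo_tool: Moves the arm, as the interface text tells. Its arguments: {"type":"object","properties":{"increments":{"type":"array","items":{"type":"array"}},"grip_force":{"type":"number"}},"required":["increments"]}

```bash
mkdir -p pics; python3 - <<'E'
from cell import sensors,camera,manip
import cv2
print(sensors.observe(), manip.pinch_z)
for n in ("side","top","wrist"):
    c=camera(n); cv2.imwrite(f"pics/{n}0.png",c["frame"]); print(n,c["fx"],c["fy"],c["cx"],c["cy"],c["R"],c["t"])
E
```

```text
{'time_s': 0.0, 'q': array([ 79.05540647,  39.53525783, -11.14474077,  89.74625838,
         9.01118167,  51.70962787, -12.3247025 ]), 'joint_velocities': array([-0.01655993, -0.02342469, -0.044113  , -0.07077648,  0.05495127,
       -0.073619  ,  0.05869208]), 'tau': array([-1.40542020e-04, -5.39609492e+01, -1.26701865e+00, -1.58542460e+01,
        8.96383077e-03,  9.54630843e-03, -1.39742417e-05]), 'eef_pos': array([ 139.13713724, -608.63030023,  230.45496792]), 'orientation': array([-1.79890801e+02,  6.76395839e-03,  1.28848549e+01]), 'ft_force': array([-0.36156888,  0.02066584,  0.03353477]), 'ft_torque': array([ 0.00786464, -0.01539859,  0.00693702]), 'width': 1.0026301802010074} -18.700000000000003
side 586.5627714591016 586.5627714591016 323.9981690675303 240.55591659337117 [[-0.01117181 -0.99978906  0.01723455]
 [-0.78153724 -0.00202111 -0.62385531]
 [ 0.62375855 -0.02043904 -0.78134981]] [-73.48784792 501.98396686 724.83810418]
top 621.2383429656285 621.2383429656285 319.25859732033405 234.27332961984266 [[ 0.01209396 -0.99987721 -0.00996456]
 [-0.98940898 -0.01052457 -0.14477262]
 [ 0.14464997  0.0116099  -0.98941477]] [ -83.79463556  577.59942195 1248.72225934]
wrist 371.64829954431775 371.64829954431775 316.6882443315292 236.993864672101 [[ 2.22123784e-01 -9.75018095e-01 -8.59320416e-04]
 [-9.35240892e-01 -2.13310943e-01  2.82529495e-01]
 [-2.75654673e-01 -6.19528491e-02 -9.59258227e-01]] [-623.27278408  -35.88954842  378.91288739]
```

View pics/side0.png

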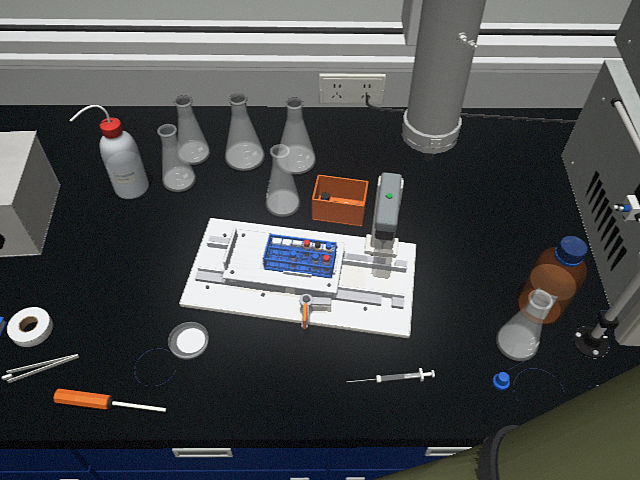

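View pics/top0.png

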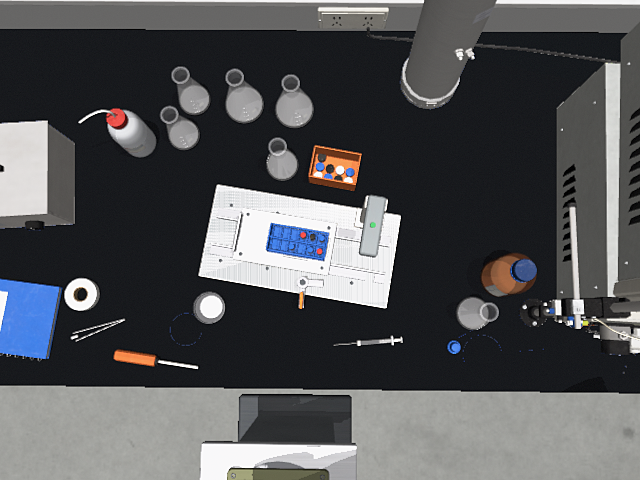

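The side and top pictures show the station tilted a little. In the top view its corners are near (218,185), (400,213), (387,307) and (199,275). The flange is near (237,232) and the orange paddle near (301,299). I'll enlarge both for precision.

```bash
python3 - <<'E'
import cv2
a=cv2.imread("pics/top0.png")[175:320,185:415]; cv2.imwrite("pics/topz.png",cv2.resize(a,None,fx=3.4,fy=3.4,interpolation=cv2.INTER_CUBIC))
a=cv2.imread("pics/side0.png")[165:340,175:425]; cv2.imwrite("pics/sidez.png",cv2.resize(a,None,fx=3.2,fy=3.2,interpolation=cv2.INTER_CUBIC))
E
```

```text
(no output)
```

View pics/topz.png

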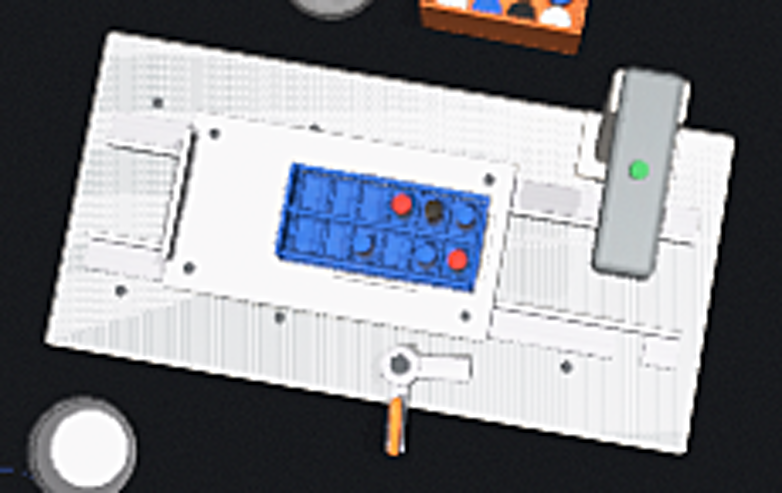

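View pics/sidez.png

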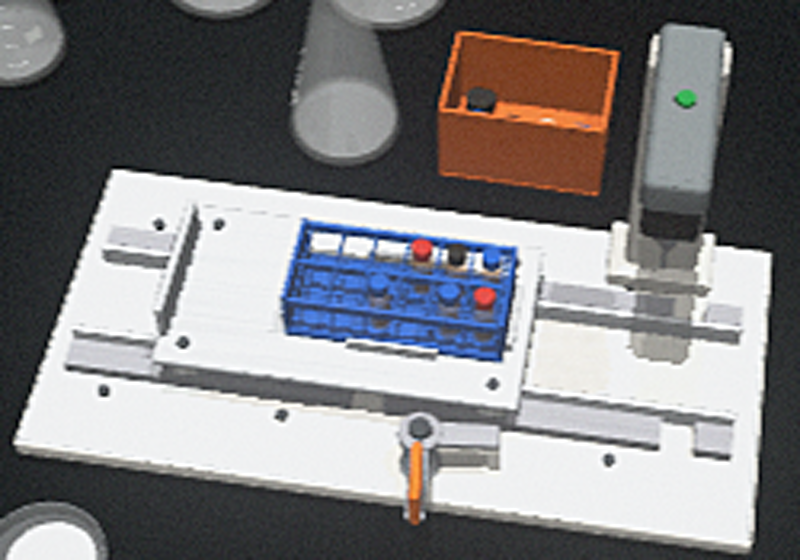

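```bash
cat > h.py <<'E'
import numpy as np, cv2
from cell import sensors,camera,manip
from scipy.optimize import least_squares
def proj(c,X):
    X=np.atleast_2d(X)@np.array(c["R"]).T+np.array(c["t"])
    return np.c_[c["fx"]*X[:,0]/X[:,2]+c["cx"],c["fy"]*X[:,1]/X[:,2]+c["cy"]]
def S(p,x):  # station->world
    x=np.atleast_2d(np.asarray(x,float));a=p[2];c,s=np.cos(a),np.sin(a)
    return np.c_[p[0]+c*x[:,0]-s*x[:,1],p[1]+s*x[:,0]+c*x[:,1],x[:,2]]
E
python3 - <<'E'
from h import *
T=camera("top");D=camera("side")
zt=lambda a:np.array(a)/3.4+[185,175]-0.35
zs=lambda a:np.array(a)/3.2+[175,165]-0.35
C=[[100,200,18],[100,-200,18],[-100,-200,18],[-100,200,18]]
pt=zt([[108,32],[735,136],[687,452],[46,343]])
ps=zs([[112,170],[772,253],[752,545],[15,452]])
# lower corners bottom edges in side incl. plate side; see residuals
ps_top=ps
for use in ("t","s","ts"):
    def f(p):
        r=[]
        if "t" in use:r.append(proj(T,S(p,C))-pt)
        if "s" in use:r.append(proj(D,S(p,C))-ps)
        return np.concatenate(r).ravel()
    r=least_squares(f,[550,0,-.1]);print(use,r.x,np.round(r.fun,1))
p=r.x
np.save("p.npy",p)
# tray y: plate -y edge corners at z=49: (±55, y-100)
def g(v):
    return np.r_[(proj(T,S(p,[[55,v[0]-100,49],[-55,v[0]-100,49]]))-zt([[515,165],[489,338]])).ravel(),
     (proj(D,S(p,[[-55,v[0]-100,49]]))-zs([[518,410]])).ravel()]
r=least_squares(g,[0]);print("tray y",r.x,np.round(r.fun,1))
for v in (20,30,40,50,60):
  print(v,(proj(T,S(p,[[40,v+101.5,73],[-40,v+101.5,73]]))-[185,175])*3.4, (proj(D,S(p,[[40,v+101.5,73],[-40,v+101.5,73]]))-[175,165])*3.2)
print("pivot",(proj(T,S(p,[[-78,-20,60]]))-[185,175])*3.4)
for a in (0,.1,.2):
  print(a,(proj(T,S(p,[[-78-54*np.cos(a),-20-54*np.sin(a),72]]))-[185,175])*3.4)
E
```

```text
t [ 5.58929070e+02 -3.68536302e+01 -1.56559132e-01] [-0.1 -0.2  0.2 -0.3 -0.   0.3 -0.1  0.2]
s [ 5.54079702e+02 -4.07815489e+01 -1.52581010e-01] [-0.7  0.2  0.2 -0.6  1.3  0.8 -0.9 -1. ]
ts [ 5.56543996e+02 -3.91142803e+01 -1.54818981e-01] [ 0.8  1.   1.2  0.7  1.2  1.3  1.   1.5 -1.3 -0.9 -0.7 -1.5 -0.  -0.3
 -1.7 -2.4]
tray y [32.44898354] [ 1.2  0.3  0.1  1.8 -1.2 -0.8]
20 [[203.20300422 131.39636689]
 [178.55608078 262.17008477]] [[201.71126052 198.51131632]
 [166.59389174 312.24932432]]
30 [[186.82731151 128.69746628]
 [162.03973882 259.4117246 ]] [[184.22951863 196.35366548]
 [148.27331816 309.8985057 ]]
40 [[170.46035002 126.00000468]
 [145.53228226 256.65484837]] [[166.77304946 194.19913388]
 [129.98054022 307.55125369]]
50 [[154.10211277 123.30398092]
 [129.03370391 253.89945487]] [[149.34179826 192.04771475]
 [111.71549472 305.20756019]]
60 [[137.75259279 120.60939388]
 [112.54399664 251.1455429 ]] [[131.9357104  189.89940137]
 [ 93.47811863 302.86741712]]
pivot [[403.09236315 366.2082721 ]]
0 [[386.74470527 455.73709467]]
0.1 [[395.88199462 456.81632786]]
0.2 [[405.08618242 456.97085666]]
```

Call:
servo_tool([
  [[0,0,0.9],[0,0,-0.2],0],
  [[0,0,0.9],[0,0,-0.2],0],
  [[0,0,0.9],[0,0,-0.2],0],
  [[0,0,0.93],[0,0,0],0],
], grip_force=40)

```text
time_s: 0.58
eef_pos: [139.6, -610.2, 256.9]
orientation: [179.9, -0.1, -9.2]
ft_force: [-0.1, -0.4, -0.0]
width: 0.45
```

Call:
servo_tool([
  [[0,0,0],[0.3,-0.7,0],0],
  [[0,0,0],[0.34,-0.83,0],0],
  [[0,0,0],[0.34,-0.83,0],0],
  [[0,0,0],[0.34,-0.83,0],0],
  [[0,0,0],[0.34,-0.83,0],0],
  [[0,0,0],[0.34,-0.83,0],0],
  [[0,0,0],[0.34,-0.83,0],0],
  [[0,0,0],[0.34,-0.83,0],0],
  [[0,0,0],[0.34,-0.83,0],0],
  [[0,0,0],[0.34,-0.83,0],0],
])

```text
time_s: 1.42
eef_pos: [323.3, -305.7, 255.4]
orientation: [180.0, -0.0, -8.9]
ft_force: [0.1, 0.1, 0.2]
width: -0.0
```

Call:
servo_tool([
  [[0,0,0],[0.34,-0.83,0],0],
  [[0,0,0],[0.34,-0.83,0],0],
  [[0,0,0],[0.34,-0.83,0],0],
  [[0,0,0],[0.34,-0.83,0],0],
  [[0,0,0],[0.34,-0.83,0],0],
  [[0,0,0],[0.34,-0.83,0],0],
  [[0,0,0],[0.34,-0.83,0],0],
  [[0,0,0],[0.34,-0.83,0],0],
  [[0,0,0],[0.3,-0.7,0],0],
  [[0,0,0],[0,0,0],0],
])

```text
time_s: 2.25
eef_pos: [491.4, -28.2, 255.5]
orientation: [-179.7, -0.2, -8.3]
ft_force: [-0.1, 0.2, 0.4]
width: -0.002
```

Call:
servo_tool([
  [[0,0,0],[0.28,-0.75,0],0],
  [[0,0,0],[0.28,-0.75,0],0],
  [[0,0,0],[0.28,-0.75,0],0],
  [[0,0,0],[0.28,-0.75,0],0],
  [[0,0,0],[0.28,-0.75,0],0],
  [[0,0,0],[0.28,-0.6,0],0],
  [[0,0,0],[0,0,0.2],0],
  [[0,0,0],[0,0,0],0],
  [[0,0,0],[0,0,0],0],
])

```text
time_s: 3.0
eef_pos: [579.8, 124.3, 246.6]
orientation: [179.9, 0.1, -8.9]
ft_force: [-0.8, -0.9, 0.7]
width: -0.0
```

```bash
python3 - <<'E'
from h import *
for n in ("side","top","wrist"):
    c=camera(n); cv2.imwrite(f"pics/{n}1.png",c["frame"])
s=sensors.observe();print(s["eef_pos"],s["orientation"])
E
```

```text
[580.46707836 123.90084681 247.589465  ] [ 1.79942431e+02 -2.21332666e-03 -9.02415633e+00]
```

View pics/wrist1.png

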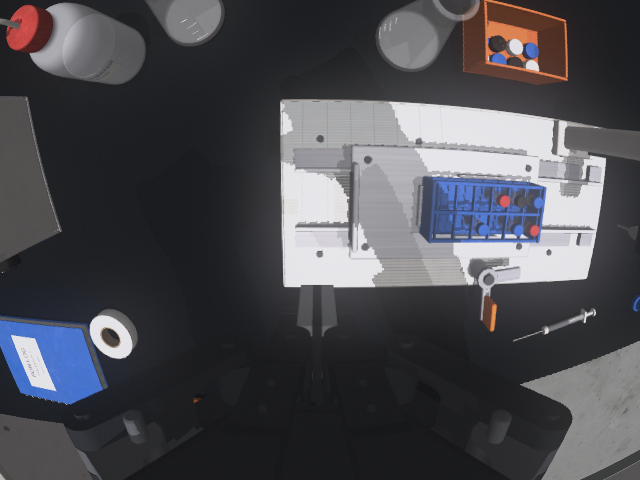

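View pics/side1.png

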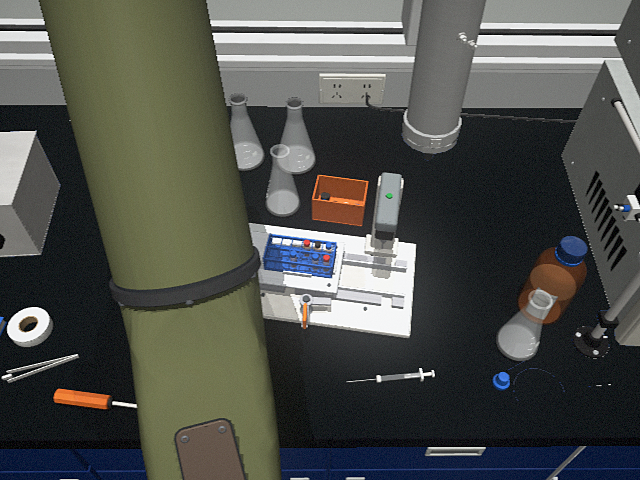

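In the wrist view the station's left edge runs from (281,99) to (285,286). The flange is around cols 353–358, rows 163–253, and the paddle is at (489,314). I'll cross-check the pose with the fisheye model.

```bash
cat >> h.py <<'E'
def fish(c,X):
    X=np.atleast_2d(X)@np.array(c["R"]).T+np.array(c["t"])
    r=np.hypot(X[:,0],X[:,1]);th=np.arctan2(r,X[:,2])
    return np.c_[c["fx"]*th*X[:,0]/r+c["cx"],c["fy"]*th*X[:,1]/r+c["cy"]]
E
python3 - <<'E'
from h import *
W=camera("wrist")
C=[[100,200,18],[-100,200,18],[-100,-200,18]]
pw=[[281,99],[285.5,286.5],[587,278.5]]
r=least_squares(lambda p:(fish(W,S(p,C))-pw).ravel(),[556,-39,-.155]);print(r.x,np.round(r.fun,1))
p=r.x
for v in (25,30,35): print(v,np.round(fish(W,S(p,[[40,v+101.5,73],[-40,v+101.5,73],[55,v+100,49],[-55,v+100,49],[-55,v-100,49]])),1).tolist())
cv2.imwrite("pics/wz.png",cv2.resize(W["frame"][90:340,260:520],None,fx=2.4,fy=2.4,interpolation=cv2.INTER_CUBIC))
s=sensors.observe();d=s["eef_pos"][:2]-p[:2];a=p[2];print("tcp in station",np.cos(a)*d[0]+np.sin(a)*d[1],-np.sin(a)*d[0]+np.cos(a)*d[1])
E
```

```text
[ 5.58788422e+02 -3.90311408e+01 -1.60235884e-01] [ 0.3 -0.7 -1.   1.   1.2  0.1]
25 [[361.8, 162.9], [359.2, 251.8], [360.6, 144.5], [357.4, 258.5], [533.9, 256.3]]
30 [[356.0, 162.8], [353.7, 251.8], [355.1, 144.4], [352.4, 258.5], [530.3, 256.4]]
35 [[350.2, 162.7], [348.2, 251.8], [349.7, 144.3], [347.3, 258.5], [526.7, 256.4]]
tcp in station -4.495542829070018 164.58410740582016
```

View pics/wz.png

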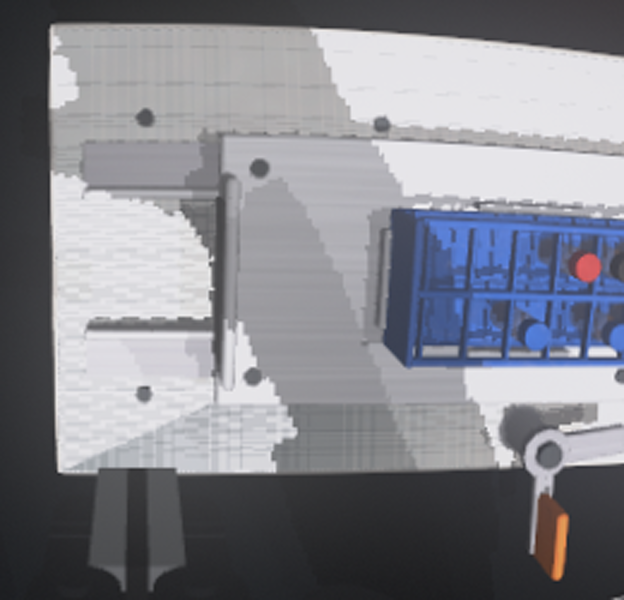

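Call:
servo_tool([
  [[0,0,0],[0.1,-0.25,0.5],0],
  [[0,0,0],[0,0,0.9],0],
  [[0,0,0],[0,0,0.9],0],
  [[0,0,0],[0,0,0.9],0],
  [[0,0,0],[0,0,0.9],0],
  [[0,0,0],[0,0,0.6],0],
  [[0,0,0],[0,0,0.3],0],
  [[0,0,0],[0,0,0],0],
  [[0,0,0],[0,0,0],0],
])

```text
time_s: 3.95
eef_pos: [586.8, 134.6, 47.9]
orientation: [-180.0, -0.0, -8.9]
ft_force: [0.4, 1.1, 1.1]
width: -0.001
```

```bash
python3 - <<'E'
from h import *
W=camera("wrist")
p=[558.5,-38.5,-0.157];np.save("p.npy",p)
cv2.imwrite("pics/wz2.png",W["frame"])
s=sensors.observe();d=s["eef_pos"][:2]-p[:2];a=p[2];print(s["eef_pos"],s["orientation"],s["ft_force"],"tcp in station",np.cos(a)*d[0]+np.sin(a)*d[1],-np.sin(a)*d[0]+np.cos(a)*d[1])
E
```

```text
[587.582426   134.9013636   48.83845135] [-1.79944556e+02 -1.51062890e-01 -8.93039264e+00] [-0.78293091  0.4322641   0.75017729] tcp in station 1.6124242169967253 175.81587097507088
```

View pics/wz2.png

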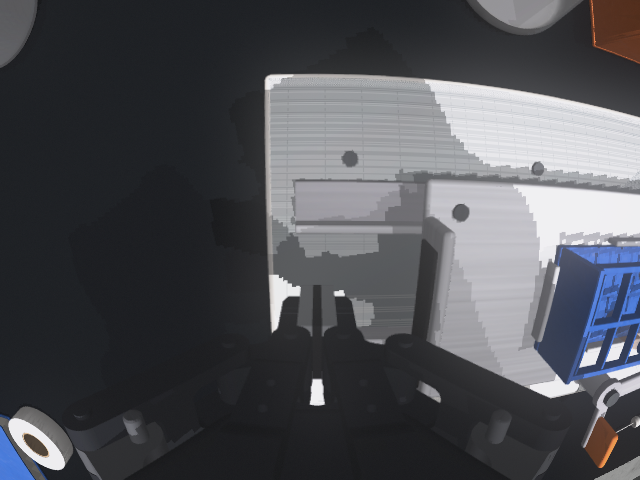

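Call:
servo_tool([
  [[0,0,0],[0,0.1,0],0],
  [[0,0,0],[0,0.1,0],0],
  [[0,0,0],[0,0.1,0],0],
  [[0,0,0],[0,0.1,0],0],
  [[0,0,0],[0,0.08,0],0],
  [[0,0,0],[0,0.08,0],0],
  [[0,0,0],[0,0.08,0],0],
  [[0,0,0],[0,0.08,0],0],
  [[0,0,0],[0,0.08,0],0],
  [[0,0,0],[0,0.08,0],0],
])

```text
time_s: 4.83
eef_pos: [581.2, 102.2, 47.3]
orientation: [-179.8, -0.0, -8.8]
ft_force: [0.5, 4.9, -0.9]
width: -0.001
```

Call:
servo_tool([
  [[0,0,0],[0,0.08,0],0],
  [[0,0,0],[0,0.08,0],0],
  [[0,0,0],[0,0.08,0],0],
  [[0,0,0],[0,0.08,0],0],
])

```text
time_s: 5.17
eef_pos: [578.8, 87.5, 47.3]
orientation: [-180.0, -0.0, -8.9]
ft_force: [2.2, 3.6, -1.0]
width: 0.002
```

```bash
python3 - <<'E'
from h import *
W=camera("wrist");p=np.load("p.npy")
cv2.imwrite("pics/w3.png",W["frame"]);cv2.imwrite("pics/top3.png",camera("top")["frame"])
s=sensors.observe();d=s["eef_pos"][:2]-p[:2];a=p[2];print(s["eef_pos"],s["ft_force"],"tcp in station",np.cos(a)*d[0]+np.sin(a)*d[1],-np.sin(a)*d[0]+np.cos(a)*d[1])
for v in (10,15,20,25): print(v,np.round(fish(W,S(p,[[40,v+101.5,73],[55,v+100,49]])),1).tolist())
E
```

```text
[578.63559531  86.2666421   47.25048848] [ 0.00642002  1.43895553 -0.15308468] tcp in station 0.3799538246404559 126.38042892290267
10 [[369.1, 230.6], [365.7, 176.2]]
15 [[354.0, 230.6], [352.7, 176.0]]
20 [[338.8, 230.5], [339.6, 175.9]]
25 [[323.5, 230.5], [326.5, 175.8]]
```

View pics/w3.png

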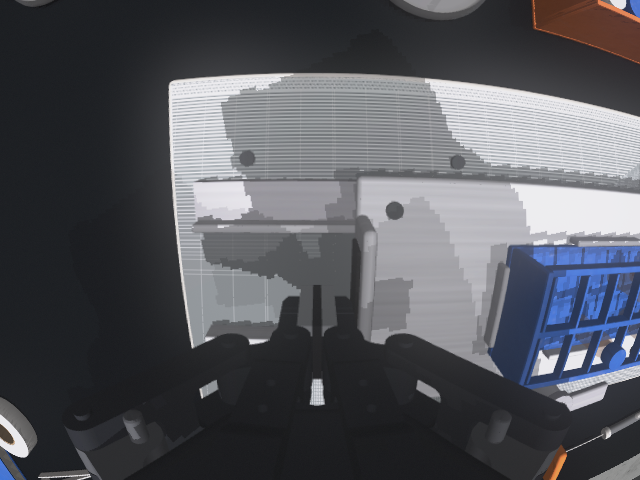

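View pics/top3.png

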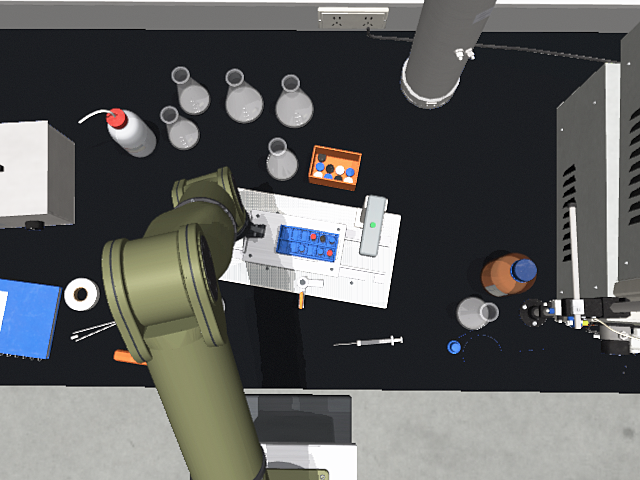

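The tray is at y ≈ +13 (plate corner at col 357, flange at col 359), so it needs about 83 mm more. The pushing force is 4–5 N, as expected.

Call:
servo_tool([
  [[0,0,0],[0,0.08,0],0],
  [[0,0,0],[0,0.08,0],0],
  [[0,0,0],[0,0.08,0],0],
  [[0,0,0],[0,0.08,0],0],
  [[0,0,0],[0,0.08,0],0],
  [[0,0,0],[0,0.08,0],0],
  [[0,0,0],[0,0.08,0],0],
  [[0,0,0],[0,0.08,0],0],
  [[0,0,0],[0,0.08,0],0],
  [[0,0,0],[0,0.08,0],0],
])

```text
time_s: 6.1
eef_pos: [573.8, 55.5, 47.3]
orientation: [180.0, -0.0, -8.9]
ft_force: [1.4, 4.3, 0.5]
width: -0.002
```

Call:
servo_tool([
  [[0,0,0],[0,0.08,0],0],
  [[0,0,0],[0,0.08,0],0],
  [[0,0,0],[0,0.08,0],0],
  [[0,0,0],[0,0.08,0],0],
  [[0,0,0],[0,0.08,0],0],
  [[0,0,0],[0,0.08,0],0],
  [[0,0,0],[0,0.08,0],0],
  [[0,0,0],[0,0.08,0],0],
  [[0,0,0],[0,0.08,0],0],
  [[0,0,0],[0,0.08,0],0],
])

```text
time_s: 6.93
eef_pos: [568.8, 23.9, 47.3]
orientation: [180.0, 0.0, -8.9]
ft_force: [1.4, 4.0, -0.1]
width: 0.001
```

Call:
servo_tool([
  [[0,0,0],[0,0.07,0],0],
  [[0,0,0],[0,0.07,0],0],
  [[0,0,0],[0,0.07,0],0],
  [[0,0,0],[0,0.07,0],0],
])

```text
time_s: 7.27
eef_pos: [567.1, 13.0, 47.3]
orientation: [180.0, 0.0, -8.9]
ft_force: [0.1, 4.2, -0.1]
width: -0.003
```

Call:
servo_tool([
  [[0,0,0],[0,0.07,0],0],
  [[0,0,0],[0,0.07,0],0],
])

```text
time_s: 7.43
eef_pos: [566.0, 6.9, 47.2]
orientation: [179.9, 0.0, -8.9]
ft_force: [0.8, -0.2, 0.0]
width: 0.003
```

Call:
servo_tool([
  [[0,0,0],[0,0.07,0],0],
])

```text
time_s: 7.52
eef_pos: [565.6, 4.3, 47.3]
orientation: [180.0, 0.0, -8.9]
ft_force: [1.2, 4.5, 0.4]
width: 0.0
```

Call:
servo_tool([
  [[0,0,0],[0,0.06,0],0],
])

```text
time_s: 7.6
eef_pos: [565.6, 4.1, 47.3]
orientation: [-179.9, -0.0, -8.9]
ft_force: [-0.8, 10.4, -0.7]
width: -0.001
```

Call:
servo_tool([
  [[0,0,0],[0,0.05,0],0],
])

```text
time_s: 7.68
eef_pos: [565.6, 4.0, 47.3]
orientation: [-179.7, -0.0, -8.8]
ft_force: [-0.5, 12.1, -0.9]
width: 0.005
```

The tray has stopped hard (12 N, no advance), so it has probably dropped. I'll check with the cameras before backing off.

```bash
python3 - <<'E'
from h import *
p=np.load("p.npy")
T=camera("top");D=camera("side");
f=D["frame"][165:340,175:425].copy();g=T["frame"][175:320,185:415]
cv2.imwrite("pics/top4.png",cv2.resize(g,None,fx=3.4,fy=3.4,interpolation=cv2.INTER_CUBIC))
cv2.imwrite("pics/side4.png",cv2.resize(f,None,fx=3.2,fy=3.2,interpolation=cv2.INTER_CUBIC))
cv2.imwrite("pics/w4.png",camera("wrist")["frame"])
print(sensors.observe()["ft_force"])
for v in (-70,):
  for z in (42,49):
    X=S(p,[[55,v-100,z],[-55,v-100,z],[-55,v+100,z]])
    print(z,((proj(D,X)-[175,165])*3.2).round().tolist(),((proj(T,X)-[185,175])*3.4).round().tolist())
E
```

```text
[ 0.66158282  9.87981707 -0.68405043]
42 [[717.0, 274.0], [703.0, 436.0], [331.0, 387.0]] [[682.0, 191.0], [654.0, 369.0], [328.0, 314.0]]
49 [[718.0, 266.0], [704.0, 429.0], [331.0, 380.0]] [[683.0, 190.0], [655.0, 368.0], [327.0, 313.0]]
```

View pics/side4.png

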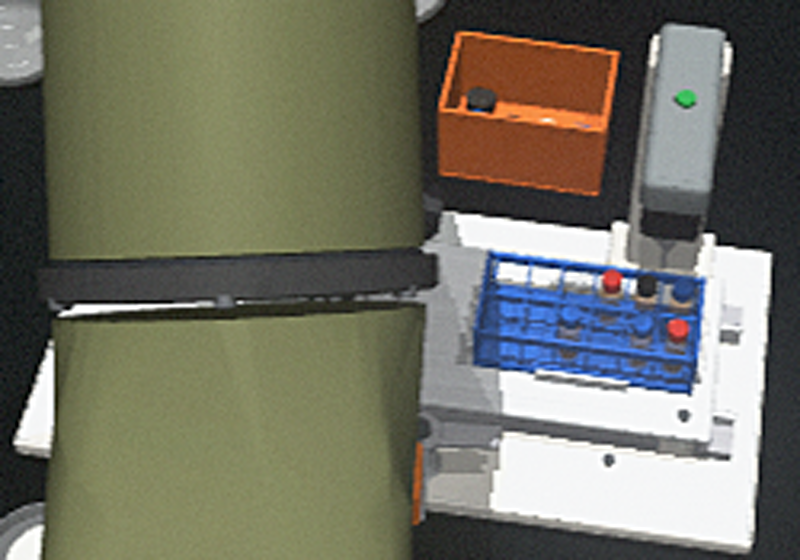

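View pics/top4.png

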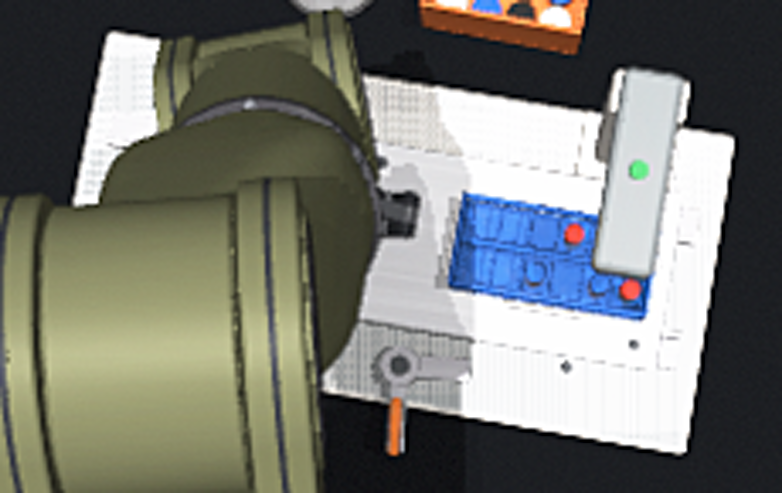

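View pics/w4.png

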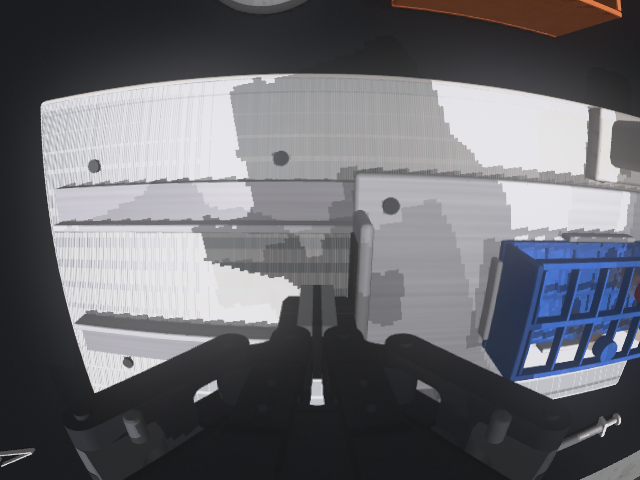

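```bash
python3 - <<'E'
from h import *
p=np.load("p.npy")
D=camera("side");T=camera("top")
# red vial near: find points in both before images -> observed side 484,297 ; after 678,328
# hue centroid
def cen(im,box):
    x0,y0,x1,y1=box;h=cv2.cvtColor(im[y0:y1,x0:x1],cv2.COLOR_BGR2HSV)
    m=((h[...,0]<6)|(h[...,0]>174))&(h[...,1]>150)&(h[...,2]>120)
    m=m.astype(np.uint8);n,l,s,c=cv2.connectedComponentsWithStats(m);return [(s[i][4],(c[i]+[x0,y0]).round(2)) for i in range(1,n) if s[i][4]>8]
b=cv2.imread("pics/side0.png")
print("before",cen(b,(260,220,350,280)));print("after",cen(D["frame"],(310,220,420,290)))
bt=cv2.imread("pics/top0.png")
print("before",cen(bt,(260,215,340,265)));print("after",cen(T["frame"],(310,215,400,290)))
# predict
def uvs(c,x,y,z): return proj(c,S(p,[[x,y,z]]))[0].round(2)
for nm,c,obs in(("side",D,cen(b,(260,220,350,280))),("top",T,cen(bt,(260,215,340,265)))):
  for a,uv in obs:
    r=least_squares(lambda q:proj(c,S(p,[[q[0],q[1],88]]))[0]-uv,[0,0]).x
    for dz in(0,-7):
      print(nm,uv,"dz",dz,[uvs(c,r[0],r[1]-d,88+dz).tolist() for d in (98,100,102,104)])
E
```

```text
before [(np.int32(26), array([306.46, 241.85])), (np.int32(27), array([326.19, 256.85]))]
after [(np.int32(23), array([366.  , 251.83])), (np.int32(26), array([386.65, 267.15]))]
before [(np.int32(24), array([302.79, 234.79])), (np.int32(21), array([319., 251.]))]
after [(np.int32(20), array([353.25, 243.25])), (np.int32(24), array([369.96, 259.79]))]
side [306.46 241.85] dz 0 [[362.93, 248.97], [364.09, 249.11], [365.25, 249.26], [366.42, 249.41]]
side [306.46 241.85] dz -7 [[362.65, 251.46], [363.81, 251.6], [364.96, 251.75], [366.12, 251.89]]
side [326.19 256.85] dz 0 [[383.93, 264.22], [385.12, 264.37], [386.31, 264.53], [387.49, 264.68]]
side [326.19 256.85] dz -7 [[383.53, 266.68], [384.71, 266.83], [385.89, 266.98], [387.07, 267.13]]
top [302.79 234.79] dz 0 [[351.13, 242.9], [352.12, 243.06], [353.11, 243.23], [354.1, 243.39]]
top [302.79 234.79] dz -7 [[350.99, 243.35], [351.97, 243.52], [352.95, 243.68], [353.94, 243.85]]
top [319. 251.] dz 0 [[367.58, 259.18], [368.58, 259.35], [369.57, 259.52], [370.56, 259.68]]
top [319. 251.] dz -7 [[367.35, 259.55], [368.34, 259.72], [369.32, 259.88], [370.31, 260.05]]
```

The side view's red vials moved from (306.5,241.9) to (366.0,251.8) and from (326.2,256.9) to (386.7,267.2). That matches a 102–103 mm slide plus a 7 mm drop at both vials, so the tray is seated. I'll back off and lift.

Call:
servo_tool([
  [[0,0,0],[0,-0.2,0],0],
  [[0,0,0],[0,-0.4,0],0],
  [[0,0,0],[0,0,-0.6],0],
  [[0,0,0],[0,0,-0.8],0],
  [[0,0,0],[0,0,-0.6],0],
  [[0,0,0],[-0.7,0,0],0],
  [[0,0,0],[-0.8,0,0],0],
  [[0,0,0],[-0.8,0,0],0],
  [[0,0,0],[-0.7,0,0],0],
  [[0,0,0],[0,0,0],0],
])

```text
time_s: 8.77
eef_pos: [442.1, 40.9, 127.2]
orientation: [179.7, 0.6, -8.9]
ft_force: [-0.2, -0.9, 0.2]
width: -0.0
```

```bash
python3 - <<'E'
from h import *
p=np.load("p.npy")
D=camera("side");W=camera("wrist");T=camera("top")
cv2.imwrite("pics/w5.png",W["frame"]);cv2.imwrite("pics/side5.png",cv2.resize(D["frame"][165:340,175:425],None,fx=3.2,fy=3.2,interpolation=cv2.INTER_CUBIC))
s=sensors.observe();d=s["eef_pos"][:2]-p[:2];a=p[2];print(s["time_s"],s["q"],s["eef_pos"],s["orientation"],s["ft_force"],"tcp in station",np.cos(a)*d[0]+np.sin(a)*d[1],-np.sin(a)*d[0]+np.cos(a)*d[1])
print("pivot w",fish(W,S(p,[[-78,-20,60]])))
for th in(0,.1,.2):print(th,fish(W,S(p,[[-78-r*np.cos(th),-20-r*np.sin(th),72.5] for r in(20,54)])).round(1).tolist())
E
```

```text
8.9167 [  -9.51751784   38.06420307   -2.61967985  124.47698414    5.68903368
   17.51398874 -115.99046035] [451.26096886  41.62157696 127.50311726] [ 1.79930627e+02 -8.46675242e-02 -8.98448839e+00] [ 0.24151416 -0.03021066  0.40036511] tcp in station -118.44755053282059 62.36869942297588
pivot w [[454.18730306 179.81247075]]
0 [[459.1, 217.4], [452.8, 272.5]]
0.1 [[462.2, 217.3], [461.0, 271.9]]
0.2 [[465.3, 216.8], [469.0, 270.4]]
```

View pics/w5.png

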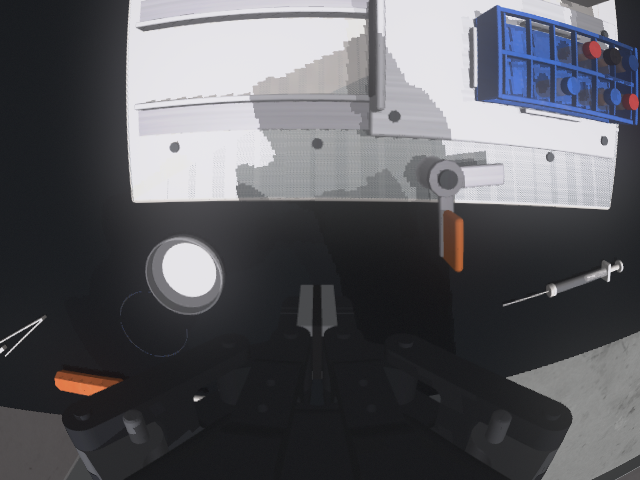

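View pics/side5.png

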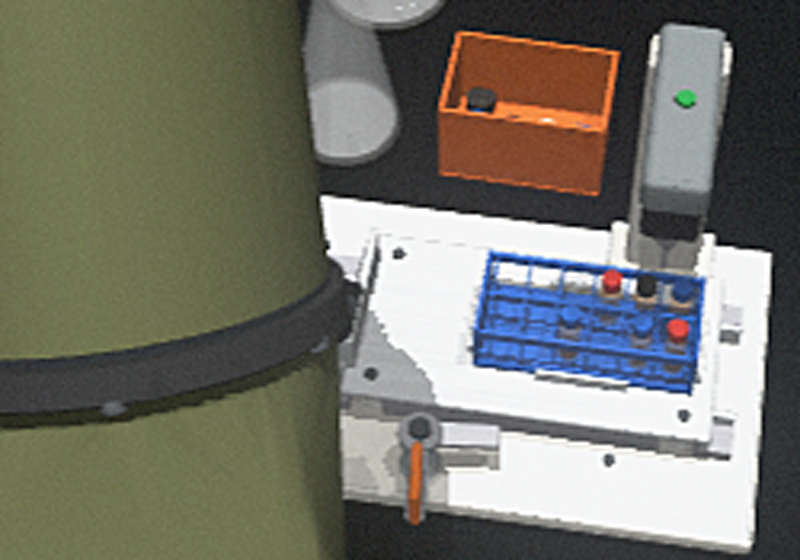

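Call:
servo_tool([
  [[0,0,0],[-0.05,0.3,0.2],0],
  [[0,0,0],[0,0.45,0.5],0],
  [[0,0,0],[0,0,0.6],0],
  [[0,0,0],[0,0,0.4],0],
  [[0,0,0],[0,0,0.2],0],
  [[0,0,0],[0,0,0],0],
])

```text
time_s: 9.42
eef_pos: [444.4, 12.8, 49.8]
orientation: [179.9, 0.1, -9.0]
ft_force: [-0.4, -0.3, 0.5]
width: -0.001
```

```bash
python3 - <<'E'
from h import *
p=np.load("p.npy")
W=camera("wrist");cv2.imwrite("pics/w6.png",W["frame"])
s=sensors.observe();d=s["eef_pos"][:2]-p[:2];a=p[2];x=np.array([np.cos(a)*d[0]+np.sin(a)*d[1],-np.sin(a)*d[0]+np.cos(a)*d[1]]);print(s["time_s"],s["eef_pos"],s["orientation"],s["ft_force"],"tcp in station",x)
for th in np.r_[0:1.56:.1,1.5,1.55]:
    u=np.array([-np.cos(th),-np.sin(th)]);n=np.array([np.sin(th),-np.cos(th)])
    c=np.array([-78,-20])+42*u-n*(3+11.3*(abs(n).sum())); dx=c-x; x=c
    print(round(th,2),c.round(1),"tool inc",(dx[0]/40).round(2),(-dx[1]/40).round(2))
E
```

```text
9.4667 [444.49127996  13.03779804  50.71217006] [ 1.79959415e+02  4.67332199e-03 -8.93598713e+00] [ 0.24265929  0.60583231 -0.07704148] tcp in station [-120.66473766   33.07799805]
0.0 [-120.    -5.7] tool inc 0.02 0.97
0.1 [-121.3   -8.9] tool inc -0.03 0.08
0.2 [-122.4  -12.3] tool inc -0.03 0.09
0.3 [-123.2  -16. ] tool inc -0.02 0.09
0.4 [-123.6  -20. ] tool inc -0.01 0.1
0.5 [-123.6  -24. ] tool inc -0.0 0.1
0.6 [-123.2  -28.3] tool inc 0.01 0.11
0.7 [-122.3  -32.6] tool inc 0.02 0.11
0.8 [-120.9  -36.9] tool inc 0.04 0.11
0.9 [-118.9  -41.2] tool inc 0.05 0.11
1.0 [-116.4  -45.3] tool inc 0.06 0.1
1.1 [-113.3  -49.2] tool inc 0.08 0.1
1.2 [-109.6  -52.8] tool inc 0.09 0.09
1.3 [-105.5  -55.9] tool inc 0.1 0.08
1.4 [-101.   -58.7] tool inc 0.11 0.07
1.5 [-96.  -60.8] tool inc 0.12 0.05
1.5 [-96.  -60.8] tool inc 0.0 -0.0
1.55 [-93.4 -61.7] tool inc 0.07 0.02
```

View pics/w6.png

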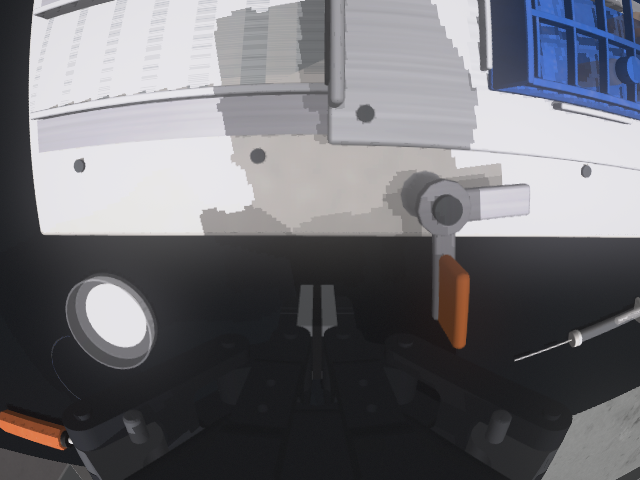

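The fingers are beside the paddle on its +y side, with the paddle at (455,300) in the wrist view. Starting the sweep.

Call:
servo_tool([
  [[0,0,0],[0,0.25,0],0],
  [[0,0,0],[0,0.25,0],0],
  [[0,0,0],[0,0.25,0],0],
  [[0,0,0],[0,0.15,0],0],
  [[0,0,0],[-0.01,0.1,0],0],
  [[0,0,0],[-0.03,0.1,0],0],
  [[0,0,0],[-0.03,0.1,0],0],
  [[0,0,0],[-0.02,0.1,0],0],
  [[0,0,0],[-0.01,0.1,0],0],
])

```text
time_s: 10.22
eef_pos: [430.9, -41.1, 51.3]
orientation: [-180.0, 0.0, -8.9]
ft_force: [-0.1, 1.0, -0.8]
width: 0.004
```

```bash
cat > st.py <<'E'
from h import *
import sys
p=np.load("p.npy")
s=sensors.observe();d=s["eef_pos"][:2]-p[:2];a=p[2];x=np.array([np.cos(a)*d[0]+np.sin(a)*d[1],-np.sin(a)*d[0]+np.cos(a)*d[1]]);print(s["time_s"],s["eef_pos"],s["orientation"],s["ft_force"],"tcp in station",x)
cv2.imwrite(f"pics/{sys.argv[1]}.png",camera("wrist")["frame"])
T=camera("top")["frame"][175:320,185:415];cv2.imwrite(f"pics/{sys.argv[1]}t.png",cv2.resize(T,None,fx=3.4,fy=3.4,interpolation=cv2.INTER_CUBIC))
E
python3 st.py w7
```

```text
10.2167 [430.88156889 -41.11223063  51.2921533 ] [-1.79983292e+02  1.45409098e-02 -8.85609996e+00] [-0.08880858  1.0045481  -0.82731972] tcp in station [-125.6403884   -22.53398572]
```

View pics/w7.png

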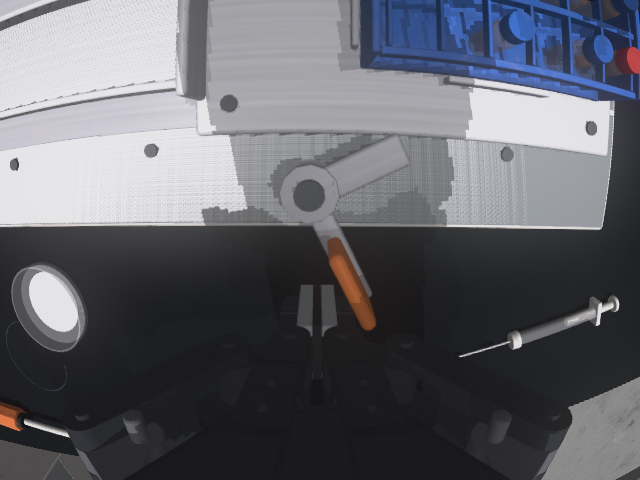

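The catch is turning, now about 0.45 rad. Continuing the arc.

Call:
servo_tool([
  [[0,0,0],[0.02,0.1,0],0],
  [[0,0,0],[0.03,0.11,0],0],
  [[0,0,0],[0.04,0.11,0],0],
  [[0,0,0],[0.05,0.11,0],0],
  [[0,0,0],[0.05,0.11,0],0],
  [[0,0,0],[0.06,0.1,0],0],
  [[0,0,0],[0.08,0.1,0],0],
  [[0,0,0],[0.09,0.09,0],0],
])

```text
time_s: 10.98
eef_pos: [442.5, -77.2, 51.3]
orientation: [180.0, 0.0, -8.9]
ft_force: [-1.7, 1.0, -0.0]
width: -0.001
```

```bash
python3 st.py w8
```

```text
10.9833 [442.46465431 -77.19695252  51.26609948] [ 1.79982703e+02  3.75114119e-02 -8.91167676e+00] [-1.73217214  1.0042513  -0.04280302] tcp in station [-108.55770971  -56.36381148]
```

View pics/w8.png

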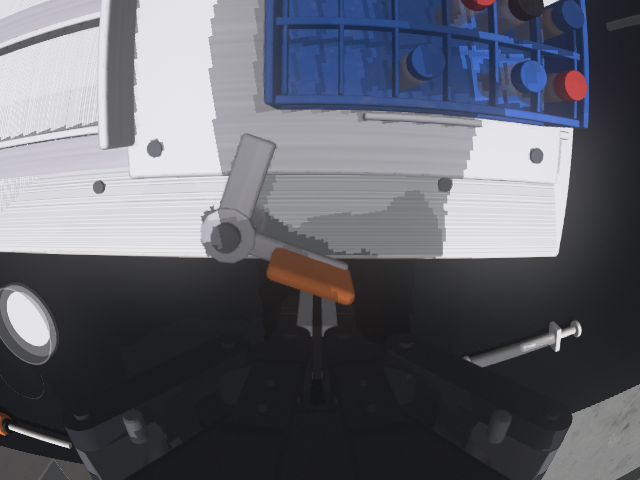

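The tongue is already over the tray's plate edge, at about 1.25 rad. I'll push on toward +x until the stop.

Call:
servo_tool([
  [[0,0,0],[0.1,0.05,0],0],
  [[0,0,0],[0.1,0.04,0],0],
  [[0,0,0],[0.1,0.02,0],0],
])

```text
time_s: 11.33
eef_pos: [453.9, -82.9, 51.3]
orientation: [180.0, 0.0, -8.9]
ft_force: [-0.5, 0.8, -0.1]
width: 0.002
```

Call:
servo_tool([
  [[0,0,0],[0.06,0,0],0],
  [[0,0,0],[0.05,0,0],0],
])

```text
time_s: 11.5
eef_pos: [454.6, -83.2, 51.1]
orientation: [179.9, 0.4, -8.9]
ft_force: [-8.3, 3.3, 6.6]
width: -0.002
```

The force rose to about 9 N with almost no advance, so this is the stop. Backing away and lifting.

Call:
servo_tool([
  [[0,0,0],[0,0,0],0],
  [[0,0,0],[-0.2,0,0],0],
  [[0,0,0],[-0.5,0,0],0],
  [[0,0,0],[-0.3,0,-0.3],0],
  [[0,0,0],[0,0,-0.8],0],
  [[0,0,0],[0,0,-0.8],0],
  [[0,0,0],[0,0,-0.5],0],
  [[0,0,0],[0,0,0],0],
  [[0,0,0],[0,0,0],0],
])

```text
time_s: 12.25
eef_pos: [420.1, -77.6, 148.3]
orientation: [-180.0, -0.3, -8.9]
ft_force: [0.5, 0.0, 1.0]
width: 0.006
```

```bash
python3 st.py w9; python3 - <<'E'
from h import *
D=camera("side")["frame"];cv2.imwrite("pics/side9.png",D)
p=np.load("p.npy");W=camera("wrist")
for th in(1.3,1.4,1.5):print(th,fish(W,S(p,[[-78-r*np.cos(th),-20-r*np.sin(th),72.5] for r in(20,54)]+[[-78+42*np.sin(th),-20-42*np.cos(th),50]])).round(1).tolist())
E
```

```text
12.25 [420.08396513 -77.58268195 148.32707875] [-179.98151617   -0.27192106   -8.93097557] [0.54435488 0.02727811 1.02008607] tcp in station [-130.60282317  -60.24414759]
1.3 [[282.4, 169.6], [338.4, 184.9], [272.4, 95.4]]
1.4 [[283.1, 166.3], [340.5, 176.0], [266.0, 94.1]]
1.5 [[283.5, 162.9], [341.7, 167.0], [259.5, 93.6]]
```

View pics/w9.png

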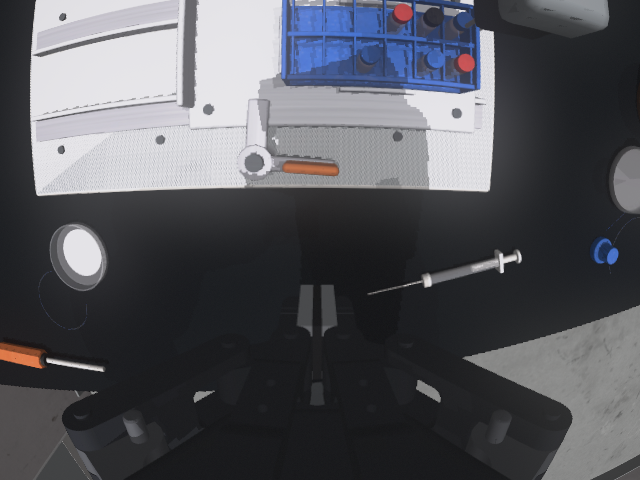

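View pics/side9.png

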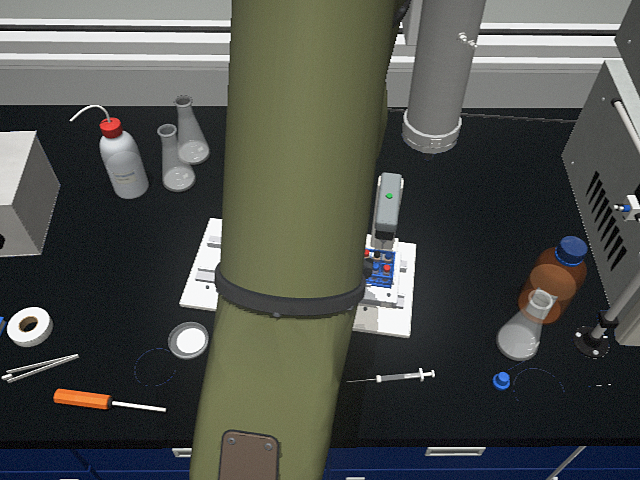

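View pics/w9t.png

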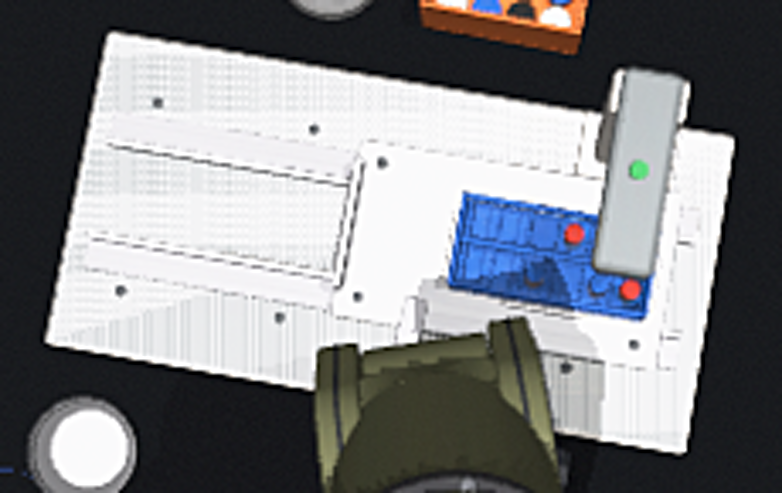

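In the wrist view the paddle's end is at (338,168) and the tongue tip at (258,99), lying over the tray edge. That fits 1.45–1.5 rad. The vials in the top view are at (574,233) and (631,289), unchanged since seating. The dish and syringe haven't moved, and the robot is clear, so I'm handing in.

```bash
python3 -c "
from cell import manip
print(manip.hand_in())"
```

```text
the job is handed in; nothing more can be done
None
```

I loaded the sampler and handed it in at about 12 s. The hand-in reports no verdict.

- **Tray:** I pushed it about 102 mm along the rails with the closed fingertips, at roughly 35–40 mm/s and 4–5 N. It stopped hard at 12 N. The side camera showed both red vials 7 mm lower, so it dropped level into the notches.
- **Catch:** I swept the paddle round until the force rose to about 9 N with almost no movement. The wrist camera then read about 1.47–1.5 rad, with the tongue over the tray's edge.
- **Last checks:** The tray was still at its seat after the catch closed. The dish and syringe looked unmoved, and the fingers were clear at about 148 mm height. I had no clear view of the flask and most of the cap box at the end because the arm was in the way, but the arm never went near them.
- **Disagreement:** The side and top cameras placed the station about 4–6 mm apart. I used a pose close to the top and wrist estimates, and contact with the tray and the catch stop came where it predicted.

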